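# Nest the pin cups and hold the bayonet lid half turned

## Task

Pack the rekeying kit: stand the middle cup in the canister and let it go, then stand the small cup in the middle cup and let it go. Then lower the bell lid over them with its two tabs through the canister's two gaps until it sits fully down on the foot plate, and turn it clockwise seen from above to the half-way studs (45 degrees), well short of the lock click. Finish there with the lid's handle still gripped in the fingers, and leave everything else on the counter where it is.

Things in the scene. Friction and masses are not known exactly. Their poses are not given: they have to be found in the camera images.
- canister: Gunmetal pot fixed to the counter, open on top; origin at the centre of its underside, z up. Round foot plate 132 mm across, 12 mm thick, with two screwed ears (8 mm high) reaching 83 mm out along its +x and -x. Pot wall 80 mm outside, 74 inside, rim 36 mm up, inner floor 12 mm up. Round the wall a bayonet flange 94 mm across, from 20 to 24 mm up, has two gaps in line with the ears.
- gap (a point): Middle of the canister's +x flange gap, 44 mm from its axis, 24 mm up; the other gap faces it and is alike. Gaps are 40 degrees wide. A tab lowered through one can turn clockwise only (from above); the other way meets a stop 10 degrees from the gap's centre.
- stud (a point): Small round stud on the foot plate, 61 mm from the axis, that marks the half turn: 45 degrees clockwise of the +x gap; its twin is half way round. Small square blocks mark the lock at 90 degrees. Up to 55 degrees the lid turns freely; from about 58 sprung pins in the foot plate resist (1 to 3 N each), clicking behind the tabs at about 90; end stop at 95.
- middle_cup: Straight round steel cup, the wider of two: 64 mm outside, 58 inside, 42 tall, thick foot (inner floor 16 mm up), about 120 g. Origin at the centre of its underside, z up. It stands on the counter; in the canister it rises 18 mm above the canister's rim. The two cups' places may be swapped.
- small_cup: Straight round steel cup, the narrower of two: 46 mm outside, 40 inside, 40 tall, inner floor 12 mm up, about 80 g. Origin at the centre of its underside, z up. Stood in the middle cup it rises 14 mm above the middle cup's rim.
- lid: Aluminium bell lid, about 180 g, standing mouth down on the counter; origin at the centre of its mouth (underside), z up. 106 mm outside, 100 inside, 65 tall, ceiling 61 mm up, a bar handle on top along its x. Fully down on the canister its edge rests on the foot plate (origin 12 mm above the counter), with some 2 mm of play. Turned end for end it is the same.
- handle (a point): Centre of the lid's bar handle, 78 mm above the lid's origin. The bar is 60 mm long (lid's x), 16 wide (lid's y), and stands from 65 to 90 mm above the origin.
- tab (a point): Lid's +x tab at the lower edge, 46 mm from its axis; the other is at -x. Tabs are 20 degrees wide, 6 mm high and stick inward to 43.5 mm from the axis, in line with the handle bar; a rib up the outside of the lid marks each.
- deadbolt: bystander: gunmetal deadbolt with brass cylinder, about 90 by 45 mm, 34 tall; origin under its body's centre
- paperweight: bystander: green glass dome, 72 mm across, 43 tall; origin at the centre of its underside
- tin: bystander: grey tin, 56 mm across, 50 tall; origin at the centre of its underside
- driver: bystander: screwdriver 160 mm long lying on the counter; origin under it
- brush: bystander: small brush 160 mm long lying on the counter; origin under it
Mind the look-alikes: they are no part of the job. Leave any pink or purple look-alike of the middle_cup alone. What is shaped like the lid but orange is not meant.

How it is judged (in metres and radians):
On the way, in this order (a step that is already met when the one before it is completed fails the run):
1. middle cup stands in the canister, let go (horizontal distance between middle_cup and canister below 0.01 m and z of middle_cup in the frame of canister below 0.015 m and angle between middle_cup's own z axis and vertical below 0.12 rad and contact force between the fingers and middle_cup below 0.1 N), for 0.2 s.
2. small cup stands in the middle cup, let go (horizontal distance between middle_cup and canister below 0.01 m and z of middle_cup in the frame of canister below 0.015 m and angle between each of middle_cup, small_cup's own z axis and vertical below 0.12 rad and horizontal distance between small_cup and middle_cup below 0.01 m and z of small_cup in the frame of middle_cup below 0.019 m and contact force between the fingers and small_cup below 0.1 N), for 0.2 s.
3. lid fully down with its tabs in the gaps (horizontal distance between lid and canister below 0.006 m and z of lid in the frame of canister below 0.0155 m and angle between lid's own z axis and vertical below 0.08 rad and angle between the x axis of lid and the x axis of canister, either way round below 0.26 rad), for 0.1 s.
At the end, for the whole second after the job is handed in: Middle cup upright in the canister and small cup upright in it (each within 10 mm of centred and on the floor beneath), lid fully down (within 3.5 mm) and within 6 mm of centred, its tabs 35 to 55 degrees clockwise of the gaps, at rest, and the fingers gripping the lid with more than 2 N (horizontal distance between middle_cup and canister below 0.01 m and z of middle_cup in the frame of canister below 0.015 m and angle between each of middle_cup, small_cup's own z axis and vertical below 0.12 rad and horizontal distance between small_cup and middle_cup below 0.01 m and z of small_cup in the frame of middle_cup below 0.019 m and horizontal distance between lid and canister below 0.006 m and z of lid in the frame of canister below 0.0155 m and angle between lid's own z axis and vertical below 0.08 rad and angle between the x axis of lid and the x axis of canister, either way round between 0.611 and 0.96 rad and contact force between the fingers and lid above 2 N and linear speed of lid below 0.02 m/s and angular speed of lid below 0.1 rad/s); the arm keeps its last pose, push and grip.
It fails at once if the lid is turned on into the lock (horizontal distance between lid and canister below 0.006 m and z of lid in the frame of canister below 0.0155 m and angle between lid's own z axis and vertical below 0.08 rad and angle between the x axis of lid and the x axis of canister, either way round above 1.15 rad).
It fails at once if a bystander is moved more than 30 mm (distance of any of deadbolt, paperweight, tin, driver, brush from where it was at the start of the episode above 0.03 m).
It also fails if it takes over 72 s, if anything falls off the work surface, if the arm or the gripper's body presses on something with over 40 N, if the wrist force passes 120 N, or if a joint passes its speed limit or range.

## Robot

A 6-joint arm with a two-finger parallel gripper is mounted at the origin on the work surface. World frame = base frame: x ahead of the robot, y to its left, z up, the work surface at z = 0. Lengths are in m, angles in degrees, forces in N, time in s.
With the tool pointing down it reaches from about 0.3 to 1 m from the base axis. Payload 5.1 kg.
Tool frame: the origin (TCP) lies where the fingers leave the gripper's body, on its centre line; the fingertips stand 78 mm ahead of it and the grasp point (between the pads) lies 59 mm ahead of it; z points along the fingers, y is the line along which they close (so a half turn about z gives the same grasp; the last joint's range is limited). The gripper opens to 95 mm and grips with 3 to 60 N. Pads are 20 mm wide; open, the fingers measure 119 mm over their backs; the gripper's body (75 mm by 180 mm) begins 59 mm behind the grasp point.
Start: joints at [71.528, 7.093, 94.555, -0, 78.352, -4.733], TCP at [0.154, 0.631, 0.292] pointing down, gripper open.
Joint ranges: [-149.61, 149.61], [-58.7, 133.49], [1.44, 155.28], [-77.14, 257.14], [18.33, 153.61], [-166.67, 166.67]. Speed limits (degrees/s): [147.25, 147.25, 180, 180, 180, 180].

## Interface

Orientations are given as a 3x3 rotation matrix whose columns are the frame's x, y, z axes.
In Python, from bench import arm gives the robot as it stands. The module is installed in compiled form; this text tells all that it offers.
- The arm moves only by the shell command python3 -m crank 'ROWS' [OPENING] [FORCE]. ROWS is text: rows parted by semicolons, each of 6 numbers parted by spaces: the shift along the world's x, y, z in cm, then the turn, a rotation vector about the world's x, y, z in rad. In form: dx dy dz ax ay az; .... A call has 1 to 10 rows; each row shifts and turns the commanded pose from where the row before left it; what a row does not reach is not made up. A row lasts 1/10 s, in which the tool goes at most 50 mm and 8.59 degrees, less where a joint would pass 70% of its speed; a pose out of reach is approached as far as the arm can. A call is refused whole if a number of a shift passes 5 or a number of a turn 0.15, either way. A call with a gripper value outside its range is refused whole. OPENING is the closure, from 0 (fully open) to 1 (shut), set as the call begins (- or left out, the last holds). The fingers move at their own pace and stop on an object; FORCE is the grip in N (left out, the last holds). Time passes only in rows, so rows that do not move let the fingers close. It gives the time, the measured TCP pose, the force, the opening and the grip force at its end, in the units of the state.
- arm.observe(): the state, without advancing time (a new reading comes with each control period).
- arm.snapshot(name): name is "side" or "top"; returns (picture, depth): 480x640x3 uint8, blue, green, red; 480x640 float32, m along the optical axis (not along the pixel's ray), 0 where there is no reading.
- arm.calibration(name): a dict with "K" (3x3 intrinsics, pixels), "cam_to_world" (4x4, takes a point from camera to world coordinates). Camera axes: x right, y up, looking along -z (the intrinsics and any distortion apply to the point x, -y, -z); pixel columns grow to the right and rows downward; lengths in m; the calibration is good to about 2 mm. A picture is of the moment at which its call begins. calibration takes no time and is no camera call.
- arm.hand_in(): hands the job in; it is judged then, once.
The state is a dict: "time_s": time; "q": joint angles; "dq": joint speeds; "joint_torque": joint torques, N m; "eef_pos": TCP position; "eef_rot": TCP orientation; "wrist_force": force on the tool from outside, world axes, zero at the start; "torque": the same for the moment, N m; "finger_gap": finger opening in m; "grasp_force": force on a finger pad.
Only numpy, scipy, OpenCV 4.12 (cv2) and the standard library are available. Lean on these libraries where they do the work, as an engineer would, in place of code of your own. Each camera call takes 0.05 s, during which the arm holds its last target. There are 200 camera calls.

## Working session

There is one attempt and no reset: what is moved stays moved. The work goes in short steps, Python scripts to look and compute and a shell command to move; the robot and the scene stay as the last step left them, time stands still between calls to the robot, and variables do not carry over. Pictures are saved under pics/ and viewed, at most 10 in all, crops included, and the job is handed in when it is done.

```bash
mkdir -p pics; ls
python3 - <<'E'
from bench import arm
import cv2,numpy as np
np.set_printoptions(precision=3,suppress=True)
s=arm.observe()
for k,v in s.items(): print(k,v)
for n in("top","side"):
    p,d=arm.snapshot(n);cv2.imwrite(f"pics/{n}0.png",p);np.save(f"{n}0.npy",d)
    c=arm.calibration(n);print(n,c)
E
```

```text
pics
time_s 0.0
q [71.53   7.133 94.632 -0.002 78.352 -4.732]
dq [-0.059  0.117  0.082 -0.014  0.037  0.046]
joint_torque [  0.    -41.762 -35.992   0.077   0.049  -0.   ]
eef_pos [0.154 0.631 0.291]
eef_rot [[-0.971  0.237 -0.001]
 [ 0.237  0.971 -0.002]
 [ 0.    -0.002 -1.   ]]
wrist_force [-0.104  0.122  0.067]
torque [ 0.04  -0.03  -0.055]
grasp_force 0.0
finger_gap 0.09516507454114836
top {'K': array([[599.057,   0.   , 329.733],
       [  0.   , 599.057, 243.163],
       [  0.   ,   0.   ,   1.   ]]), 'cam_to_world': array([[ 0.005,  0.991, -0.136,  0.376],
       [-1.   ,  0.008,  0.022, -0.007],
       [ 0.023,  0.136,  0.99 ,  1.411],
       [ 0.   ,  0.   ,  0.   ,  1.   ]])}
side {'K': array([[606.463,   0.   , 314.204],
       [  0.   , 606.463, 240.587],
       [  0.   ,   0.   ,   1.   ]]), 'cam_to_world': array([[ 0.934,  0.161, -0.319,  0.159],
       [-0.357,  0.474, -0.805, -1.036],
       [ 0.022,  0.866,  0.5  ,  0.715],
       [ 0.   ,  0.   ,  0.   ,  1.   ]])}
```

View pics/top0.png

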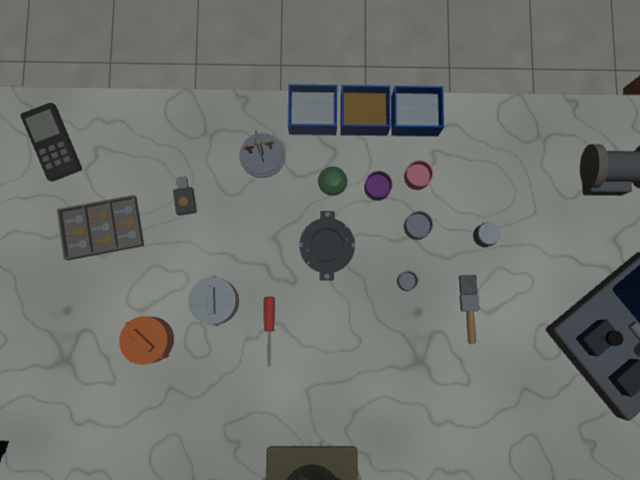

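View pics/side0.png

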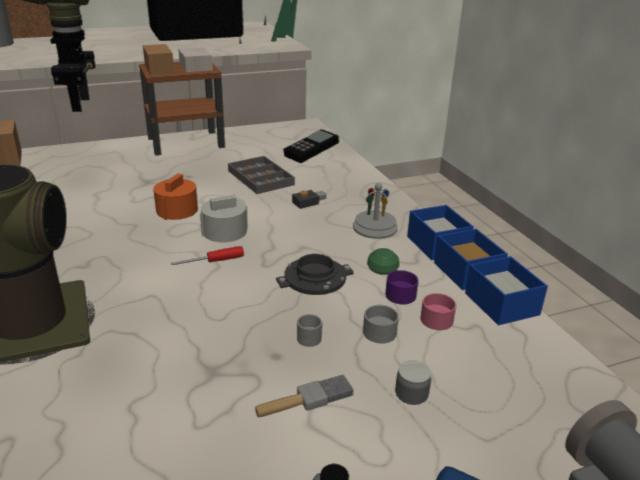

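Candidates (top view):
- **Middle cup:** grey cup (418,225). Not purple (378,185), pink (418,174) or the tin (487,234), which is closed.
- **Small cup:** grey (407,281).
- **Lid:** grey (213,301), not orange (146,340).
- **Canister:** (327,245), ears up and down in the image.

Next I'll measure them and check one crop.

```bash
cat > h.py <<'E'
from bench import arm
import cv2,numpy as np
np.set_printoptions(precision=4,suppress=True)
def rays(n,uv):
    c=arm.calibration(n);K=c["K"];T=c["cam_to_world"];uv=np.atleast_2d(uv).astype(float)
    r=np.c_[(uv[:,0]-K[0,2])/K[0,0],-(uv[:,1]-K[1,2])/K[1,1],-np.ones(len(uv))]
    return T[:3,3],r@T[:3,:3].T
def plane(n,uv,z):
    o,r=rays(n,uv);return o+r*((z-o[2])/r[:,2])[:,None]
def cloud(n,d):
    v,u=np.mgrid[0:480,0:640];o,r=rays(n,np.c_[u.ravel(),v.ravel()])
    P=o+r*d.ravel()[:,None];P[d.ravel()==0]=np.nan;return P.reshape(480,640,3)
def circ(xy):
    A=np.c_[2*xy,np.ones(len(xy))];s=np.linalg.lstsq(A,(xy**2).sum(1),rcond=None)[0]
    return s[:2],np.sqrt(s[2]+s[:2]@s[:2])
def tri(a,b):
    (o1,r1),(o2,r2)=rays("top",a),rays("side",b);r1,r2=r1[0],r2[0]
    t=np.linalg.lstsq(np.c_[r1,-r2],o2-o1,rcond=None)[0];p,q=o1+r1*t[0],o2+r2*t[1]
    return (p+q)/2,np.linalg.norm(p-q)
E
python3 - <<'E'
from h import *
B={"mid":(418,225),"small":(407,281),"lid":(213,301),"can":(327,245),"tin":(487,234),"orange":(146,340),"paper":(332,180),"driver":(269,325),"purple":(378,185),"pink":(418,174),"brush":(469,305)}
C={n:cloud(n,np.load(n+"0.npy")) for n in("top","side")}
print("table z",[np.nanmedian(C["top"][400:430,150:450,2]),np.nanmedian(C["side"][380:470,100:240,2])])
for k,(u,v) in B.items():
    g=plane("top",(u,v),.04)[0,:2]; out=[]
    for n in C:
        P=C[n].reshape(-1,3);w=np.hypot(*(P[:,:2]-g).T)<(.075 if k in("lid","can","orange","driver","brush") else .05)
        Q=P[w&(P[:,2]>.006)]
        top=np.percentile(Q[:,2],97) if len(Q) else 0
        (c,r)=cv2.minEnclosingCircle(Q[:,:2].astype(np.float32)) if len(Q) else ((0,0),0)
        out.append((n,len(Q),"z97 %.4f c %.4f %.4f r %.4f"%(top,*c,r)))
    print(k,g,out)
a=cv2.imread("pics/top0.png")[160:320,170:510];b=cv2.imread("pics/side0.png")[170:430,150:480]
a=cv2.resize(a,(640,301),interpolation=2);b=cv2.resize(b,(380,299),interpolation=2)
im=np.zeros((600,640,3),np.uint8);im[:301]=a;im[301:,:380]=b
cv2.imwrite("pics/crop1.png",im)
E
```

```text
table z [np.float64(-0.001652563644345073), np.float64(-8.982281068686815e-05)]
mid [ 0.6088 -0.243 ] [('top', 654, 'z97 0.0431 c 0.6112 -0.2429 r 0.0474'), ('side', 1097, 'z97 0.0423 c 0.6076 -0.2461 r 0.0355')]
small [ 0.4781 -0.2157] [('top', 332, 'z97 0.0413 c 0.4736 -0.2183 r 0.0405'), ('side', 669, 'z97 0.0406 c 0.4767 -0.2197 r 0.0250')]
lid [0.4296 0.2268] [('top', 1926, 'z97 0.0900 c 0.4313 0.2292 r 0.0722'), ('side', 1805, 'z97 0.0890 c 0.4283 0.2220 r 0.0575')]
can [ 0.56   -0.0313] [('top', 2383, 'z97 0.0347 c 0.5602 -0.0308 r 0.0746'), ('side', 1912, 'z97 0.0355 c 0.5596 -0.0354 r 0.0744')]
tin [ 0.589 -0.404] [('top', 534, 'z97 0.0537 c 0.5788 -0.4029 r 0.0385'), ('side', 1276, 'z97 0.0516 c 0.5870 -0.4091 r 0.0290')]
orange [0.3415 0.3739] [('top', 2105, 'z97 0.0898 c 0.3455 0.3840 r 0.0685'), ('side', 1560, 'z97 0.0893 c 0.3375 0.3709 r 0.0582')]
paper [ 0.7139 -0.0422] [('top', 682, 'z97 0.0434 c 0.7138 -0.0405 r 0.0470'), ('side', 654, 'z97 0.0421 c 0.7146 -0.0470 r 0.0356')]
driver [0.3763 0.0989] [('top', 447, 'z97 0.0284 c 0.3713 0.1016 r 0.0701'), ('side', 457, 'z97 0.0263 c 0.3705 0.1004 r 0.0691')]
purple [ 0.7031 -0.1502] [('top', 645, 'z97 0.0430 c 0.6973 -0.1460 r 0.0414'), ('side', 889, 'z97 0.0426 c 0.7027 -0.1519 r 0.0360')]
pink [ 0.7306 -0.2448] [('top', 652, 'z97 0.0429 c 0.7318 -0.2348 r 0.0448'), ('side', 1028, 'z97 0.0424 c 0.7298 -0.2491 r 0.0347')]
brush [ 0.424  -0.3575] [('top', 887, 'z97 0.0229 c 0.4239 -0.3576 r 0.0744'), ('side', 1586, 'z97 0.0214 c 0.4227 -0.3640 r 0.0730')]
```

View pics/crop1.png

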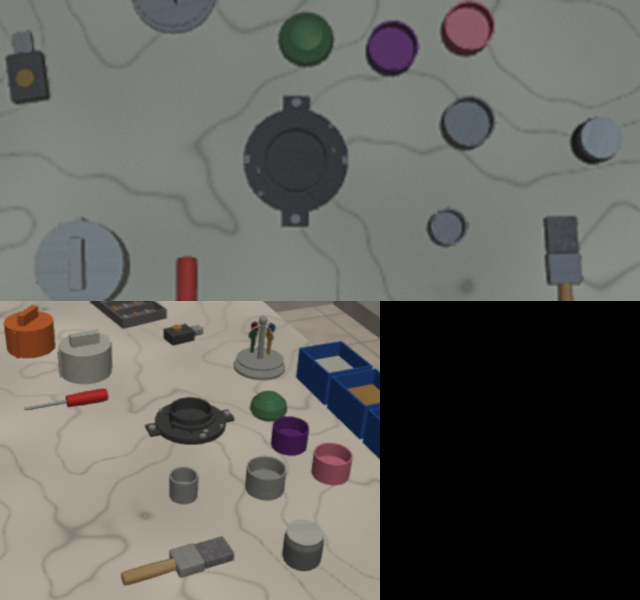

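The crop confirms it: open grey cups at (468,122) mid and (447,227) small in crop pixels, solid-topped tin at (598,140), grey lid at (80,263) and canister at (296,160). Now I'll refine the centres and yaws.

```bash
cat >> h.py <<'E'
def rim(P,g,lo,hi,R,im=None):
    """circle of known radius through the outer boundary of the points with lo<z<hi near g"""
    Q=P.reshape(-1,3);Q=Q[(np.hypot(*(Q[:,:2]-g).T)<R+.012)&(Q[:,2]>lo)&(Q[:,2]<hi)][:,:2]
    if len(Q)<8: return None
    h=cv2.convexHull(Q.astype(np.float32))[:,0]; c,r=circ(h); return np.r_[c,r,len(Q)]
def rect(P,g,lo,hi,R):
    Q=P.reshape(-1,3);Q=Q[(np.hypot(*(Q[:,:2]-g).T)<R)&(Q[:,2]>lo)&(Q[:,2]<hi)][:,:2]
    c=Q.mean(0);w,V=np.linalg.eigh(np.cov(Q.T));a=V[:,1]
    return c,np.degrees(np.arctan(a[1]/a[0])),np.ptp((Q-c)@V,axis=0)
E
python3 - <<'E'
from h import *
for n in("top","side"):
    P=cloud(n,np.load(n+"0.npy"))
    dz=-.0015 if n=="top" else 0
    print(n,"mid",rim(P,[.609,-.244],.036+dz,.05,.032),"small",rim(P,[.477,-.218],.034+dz,.05,.023))
    print(" can rim",rim(P,[.56,-.033],.031+dz,.05,.040),"foot",rim(P,[.56,-.033],.009+dz,.017,.066-.012))
    print(" lidtop",rim(P,[.43,.226],.058,.07,.053),"bar",rect(P,[.43,.226],.078,.1,.05))
    Q=P.reshape(-1,3);d=Q[:,:2]-[.56,-.033];r=np.hypot(*d.T);m=(r>.069)&(r<.083)&(Q[:,2]>.004)&(Q[:,2]<.014)
    E=Q[m];a=E[E[:,0]>.56].mean(0);b=E[E[:,0]<.56].mean(0);print(" ears",a,b,np.degrees(np.arctan2(*(a-b)[1::-1])),(a+b)/2,m.sum())
# two-view triangulation by centre pixels of rims
E
```

```text
top mid [  0.6107  -0.245    0.0313 124.    ] small [ 0.48   -0.218   0.0223 81.    ]
 can rim [  0.5647  -0.029    0.0404 143.    ] foot [   0.5613   -0.0317    0.0642 1557.    ]
 lidtop [   0.4303    0.2267    0.0529 1489.    ] bar (array([0.4299, 0.2261]), np.float64(2.9413759386011216), array([0.0167, 0.0573]))
 ears [ 0.6271 -0.0257  0.0082] [ 0.4954 -0.0337  0.0071] 3.4749140833245256 [ 0.5613 -0.0297  0.0076] 173
side mid [  0.6081  -0.2468   0.0326 264.    ] small [  0.4773  -0.2204   0.0234 186.    ]
 can rim [  0.5611  -0.0324   0.0405 214.    ] foot [   0.5605   -0.0333    0.0653 1018.    ]
 lidtop [  0.4273   0.2232   0.054  616.    ] bar (array([0.4268, 0.2213]), np.float64(1.7399253539129247), array([0.0254, 0.0609]))
 ears [ 0.6349 -0.0359  0.0087] [ 0.4843 -0.0348  0.0084] -0.4202369614162363 [ 0.5596 -0.0353  0.0085] 134
```

```bash
python3 -m crank '2.3 -4.4 0 0 0 0.06; 2.3 -4.4 0 0 0 0.06; 2.3 -4.4 0 0 0 0.06; 2.3 -4.4 0 0 0 0.06; 2.3 -4.4 0 0 0 0; 2.3 -4.4 0 0 0 0; 2.3 -4.4 0 0 0 0; 2.3 -4.4 0 0 0 0; 2.3 -4.4 0 0 0 0; 2.3 -4.4 0 0 0 0' 0 20; python3 -m crank '2.3 -4.4 0 0 0 0; 2.3 -4.4 0 0 0 0; 2.3 -4.4 0 0 0 0; 2.3 -4.4 0 0 0 0; 2.3 -4.4 0 0 0 0; 2.3 -4.4 0 0 0 0; 2.3 -4.4 0 0 0 0; 2.3 -4.4 -1 0 0 0; 2 -4 -2 0 0 0; 0 0 -1 0 0 0'
```

```text
time_s: 1.1
eef_pos: [0.3846, 0.1895, 0.292]
eef_rot: [[-1.0, -0.001, 0.0], [-0.001, 1.0, 0.0], [-0.0, 0.0, -1.0]]
wrist_force: [0.2, 1.2, -0.2]
finger_gap: 0.0952
grasp_force: 0.0
time_s: 2.1
eef_pos: [0.5886, -0.2041, 0.2493]
eef_rot: [[-1.0, 0.004, -0.003], [0.004, 1.0, 0.0], [0.003, 0.0, -1.0]]
wrist_force: [-0.1, 0.2, -0.6]
finger_gap: 0.0949
grasp_force: 0.0
```

```bash
python3 -m crank '0 0 0 0 0 0; 0 0 0 0 0 0'
```

```text
time_s: 2.3
eef_pos: [0.5877, -0.1992, 0.2521]
eef_rot: [[-1.0, -0.001, -0.001], [-0.001, 1.0, 0.001], [0.001, 0.001, -1.0]]
wrist_force: [-0.2, 0.2, 0.5]
finger_gap: 0.0951
grasp_force: 0.0
```

```bash
python3 -m crank '1.1 -2.3 -2 0 0 0; 1.1 -2.4 -2 0 0 0; 0 0 -3 0 0 0; 0 0 -3 0 0 0; 0 0 -2 0 0 0; 0 0 -1.5 0 0 0; 0 0 -1 0 0 0; 0 0 0 0 0 0; 0 0 0 0 0 0'
python3 - <<'E'
from h import *
for n in("top","side"):
    p,d=arm.snapshot(n);cv2.imwrite(f"pics/{n}1.png",p)
a=cv2.imread("pics/top1.png")[120:300,290:530];b=cv2.imread("pics/side1.png")[180:420,230:490]
im=np.hstack([cv2.resize(a,(400,300),interpolation=2),cv2.resize(b,(325,300),interpolation=2)]);cv2.imwrite("pics/crop2.png",im)
E
```

```text
time_s: 3.2
eef_pos: [0.6108, -0.247, 0.1087]
eef_rot: [[-1.0, -0.001, 0.002], [-0.001, 1.0, -0.001], [-0.002, -0.001, -1.0]]
wrist_force: [0.1, 0.2, 0.8]
finger_gap: 0.0949
grasp_force: 0.0
```

View pics/crop2.png

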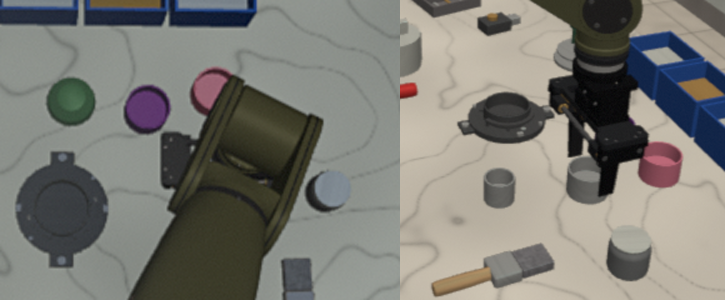

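The side crop shows the cup at (588,180) between the fingers at (577,140) and (608,178); the top view is blocked by the wrist. Closing.

```bash
python3 -m crank '0 0 0 0 0 0; 0 0 0 0 0 0; 0 0 0 0 0 0; 0 0 0 0 0 0; 0 0 0 0 0 0; 0 0 0 0 0 0' 1 20;  python3 -m crank '0 0 1 0 0 0; 0 0 2 0 0 0; 0 0 3 0 0 0; 0 0 1 0 0 0; 0 0 0 0 0 0; 0 0 0 0 0 0'
python3 - <<'E'
from h import *
s=arm.observe();print(s["eef_pos"],s["eef_rot"])
p,d=arm.snapshot("side");cv2.imwrite("pics/side2.png",p);np.save("side2.npy",d)
P=cloud("side",d);e=s["eef_pos"]
Q=P.reshape(-1,3);m=(np.hypot(*(Q[:,:2]-e[:2]).T)<.05)&(Q[:,2]>.05)&(Q[:,2]<e[2]-.045)
print(np.percentile(Q[m][:,2],[1,50,99]))
cv2.imwrite("pics/crop3.png",cv2.resize(p[200:400,300:500],(600,600),interpolation=2))
E
```

```text
time_s: 3.9
eef_pos: [0.6101, -0.247, 0.1074]
eef_rot: [[-1.0, -0.0, -0.0], [-0.0, 1.0, 0.0], [0.0, 0.0, -1.0]]
wrist_force: [-0.8, 0.5, 0.6]
finger_gap: 0.0644
grasp_force: 20.0
time_s: 4.5
eef_pos: [0.6097, -0.2469, 0.1766]
eef_rot: [[-1.0, -0.0, -0.001], [-0.0, 1.0, 0.0], [0.001, 0.0, -1.0]]
wrist_force: [-0.2, -0.6, -3.0]
finger_gap: 0.064
grasp_force: 20.0
[ 0.6097 -0.2469  0.1766] [[-1.     -0.0002 -0.0009]
 [-0.0002  1.      0.0004]
 [ 0.0009  0.0004 -1.    ]]
[0.0699 0.0977 0.1309]
```

View pics/crop3.png

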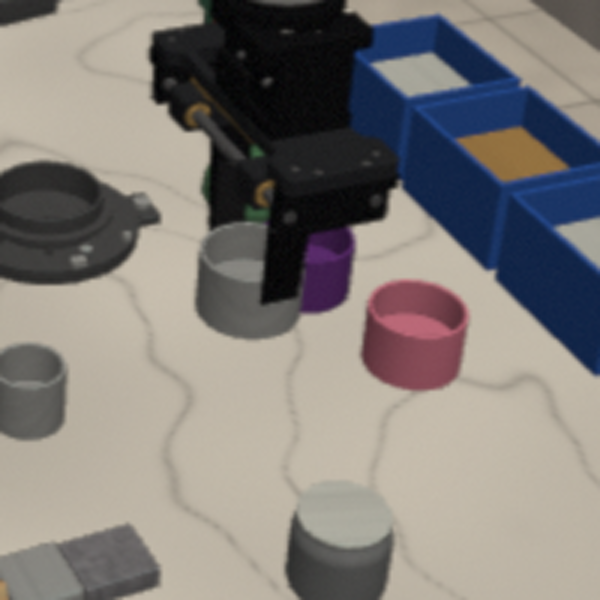

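The cup is held upright (cup in crop at (248,280)). Next I'll measure its offset in the fingers.

```bash
cat >> h.py <<'E'
def cyl(P,g,lo,hi,R):
    from scipy.optimize import least_squares
    Q=P.reshape(-1,3);Q=Q[(np.hypot(*(Q[:,:2]-g).T)<R+.008)&(np.hypot(*(Q[:,:2]-g).T)>R-.008)&(Q[:,2]>lo)&(Q[:,2]<hi)][:,:2]
    o=arm.calibration("side")["cam_to_world"][:2,3];u=(o-g)/np.linalg.norm(o-g);Q=Q[(Q-g)@u>0.2*R]
    s=least_squares(lambda c:np.hypot(*(Q-c).T)-R,g,loss="soft_l1",f_scale=.001);return s.x,len(Q)
E
python3 - <<'E'
from h import *
P0=cloud("side",np.load("side0.npy"));P=cloud("side",np.load("side2.npy"))
print("before",cyl(P0,np.array([.609,-.246]),.006,.036,.032))
print("held",cyl(P,np.array([.6097,-.2469]),.076,.094,.032))
print("small",cyl(P0,np.array([.4785,-.2195]),.006,.035,.023))
print("lid",cyl(P0,np.array([.429,.2245]),.006,.06,.053))
print("can wall",cyl(P0,np.array([.561,-.032]),.026,.034,.040),"foot",cyl(P0,np.array([.561,-.032]),.002,.011,.066))
E
```

```text
before (array([ 0.609 , -0.2458]), 443)
held (array([ 0.6085, -0.2461]), 288)
small (array([ 0.4779, -0.2187]), 309)
lid (array([0.4277, 0.2266]), 924)
can wall (array([ 0.5616, -0.0311]), 122) foot (array([ 0.5612, -0.031 ]), 280)
```

```bash
python3 -m crank '-0.4 1.5 0 0 0 0; -0.8 3.5 0 0 0 0; -0.8 3.5 0 0 0 0; -0.8 3.5 0 0 0 0; -0.8 3.5 0 0 0 0; -0.8 3.5 0 0 0 0; -0.3 2.0 0 0 0 0; 0 0.5 0 0 0 0; 0 0 0 0 0 0; 0 0 0 0 0 0'
```

```text
time_s: 5.55
eef_pos: [0.563, -0.0324, 0.177]
eef_rot: [[-1.0, 0.0, -0.001], [0.0, 1.0, -0.0], [0.001, -0.0, -1.0]]
wrist_force: [0.6, -0.1, -1.7]
finger_gap: 0.0642
grasp_force: 20.0
```

```bash
python3 - <<'E'
from h import *
s=arm.observe();p,d=arm.snapshot("side");P=cloud("side",d);e=s["eef_pos"][:2]
print(e,"held",cyl(P,e,.076,.094,.032),"foot",cyl(P,np.array([.561,-.032]),.002,.011,.066))
E
python3 -m crank '0 0 -1.5 0 0 0; 0 0 -1.5 0 0 0; 0 0 -1 0 0 0; 0 0 -0.6 0 0 0; 0 0 -0.5 0 0 0; 0 0 -0.3 0 0 0; 0 0 -0.2 0 0 0; 0 0 0 0 0 0; 0 0 0 0 0 0'
```

```text
[ 0.563  -0.0324] held (array([ 0.5619, -0.0317]), 230) foot (array([ 0.5611, -0.0309]), 271)
time_s: 6.5
eef_pos: [0.5634, -0.0321, 0.1218]
eef_rot: [[-1.0, -0.0, 0.001], [-0.0, 1.0, -0.0], [-0.001, -0.0, -1.0]]
wrist_force: [0.9, -0.2, -2.5]
finger_gap: 0.0641
grasp_force: 20.0
```

```bash
python3 -m crank '0 0 -0.2 0 0 0; 0 0 0 0 0 0; 0 0 0 0 0 0'; python3 -m crank '0 0 0 0 0 0; 0 0 0 0 0 0; 0 0 0 0 0 0; 0 0 0 0 0 0; 0 0 0 0 0 0' 0; python3 -m crank '0 0 1 0 0 0; 0 0 3 0 0 0; 0 0 2 0 0 0; -1.4 -3 0 0 0 0; -1.4 -3.1 0 0 0 0; -1.4 -3.1 0 0 0 0; -1.4 -3.1 0 0 0 0; -1.4 -3.1 0 0 0 0; -1.4 -3.1 0 0 0 0; 0 0 0 0 0 0'
python3 - <<'E'
from h import *
s=arm.observe();print(s["eef_pos"])
p,d=arm.snapshot("side");P=cloud("side",d);cv2.imwrite("pics/side3.png",p)
print("mid rim",rim(P,[.561,-.031],.050,.06,.032), "wall",cyl(P,np.array([.561,-.031]),.040,.050,.032),"small",cyl(P,np.array([.4785,-.2195]),.006,.028,.023))
E
```

```text
time_s: 6.8
eef_pos: [0.5631, -0.0321, 0.1195]
eef_rot: [[-1.0, -0.0, 0.0], [-0.0, 1.0, -0.0], [-0.0, -0.0, -1.0]]
wrist_force: [-0.1, -0.0, -1.5]
finger_gap: 0.0642
grasp_force: 20.0
time_s: 7.3
eef_pos: [0.5632, -0.0321, 0.1195]
eef_rot: [[-1.0, -0.0, 0.0], [-0.0, 1.0, -0.0], [-0.0, -0.0, -1.0]]
wrist_force: [-0.8, 0.3, 0.2]
finger_gap: 0.094
grasp_force: 0.0
time_s: 8.3
eef_pos: [0.4781, -0.2199, 0.1804]
eef_rot: [[-1.0, 0.004, 0.001], [0.004, 1.0, -0.001], [-0.001, -0.001, -1.0]]
wrist_force: [0.4, -0.4, -0.4]
finger_gap: 0.0952
grasp_force: 0.0
[ 0.4781 -0.2199  0.1804]
mid rim None wall (array([ 0.561, -0.031]), 0) small (array([ 0.478 , -0.2187]), 233)
```

```bash
python3 -m crank '0 0 -2 0 0 0; 0 0 -3 0 0 0; 0 0 -1.5 0 0 0; 0 0 -0.8 0 0 0; 0 0 0 0 0 0' ; python3 -m crank '0 0 0 0 0 0; 0 0 0 0 0 0; 0 0 0 0 0 0; 0 0 0 0 0 0; 0 0 0 0 0 0; 0 0 0 0 0 0; 0 0 0 0 0 0; 0 0 0 0 0 0' 1 15
python3 - <<'E'
from h import *
p,d=arm.snapshot("side");P=cloud("side",d);cv2.imwrite("pics/side4.png",p)
p2,d2=arm.snapshot("top");P2=cloud("top",d2)
for A in(P,P2):
    Q=A.reshape(-1,3);r=np.hypot(*(Q[:,:2]-[.561,-.031]).T);print([(np.sum(r<R),np.percentile(Q[r<R][:,2],[5,50,90,97])) for R in(.02,.04)])
a=p[200:400,230:430];cv2.imwrite("pics/crop4.png",cv2.resize(a,(500,500),interpolation=2))
E
```

```text
time_s: 8.85
eef_pos: [0.4788, -0.2163, 0.1055]
eef_rot: [[-1.0, -0.001, -0.002], [-0.001, 1.0, 0.001], [0.002, 0.001, -1.0]]
wrist_force: [-0.2, 0.2, 1.1]
finger_gap: 0.0951
grasp_force: 0.0
time_s: 9.65
eef_pos: [0.4791, -0.2172, 0.1065]
eef_rot: [[-1.0, -0.0, 0.0], [-0.0, 1.0, -0.0], [-0.0, -0.0, -1.0]]
wrist_force: [-0.1, -0.5, 0.3]
finger_gap: 0.046
grasp_force: 15.0Traceback (most recent call last):
  File "<stdin>", line 5, in <module>
    return _quantile_unchecked(
        a, q, axis, out, overwrite_input, method, keepdims, weights)
    return _ureduce(a,
                    func=_quantile_ureduce_func,
    ...<5 lines>...
                    overwrite_input=overwrite_input,
                    method=method)
    r = func(a, **kwargs)
    result = _quantile(arr,
                       quantiles=q,
    ...<2 lines>...
                       out=out,
                       weights=wgt)
    slices_having_nans = np.isnan(arr[-1, ...])
                                  ~~~^^^^^^^^^
IndexError: index -1 is out of bounds for axis 0 with size 0
```

```bash
python3 -m crank '0 0 1 0 0 0; 0 0 3 0 0 0; 0 0 4 0 0 0; 2 0 1 0 0 0; 4 0 0 0 0 0; 4 0 0 0 0 0; 4 0 0 0 0 0; 1 0 0 0 0 0; 0 0 0 0 0 0; 0 0 0 0 0 0'
python3 - <<'E'
from h import *
p,d=arm.snapshot("side");P=cloud("side",d);cv2.imwrite("pics/side4.png",p)
print(arm.observe()["eef_pos"])
p2,d2=arm.snapshot("top");P2=cloud("top",d2)
for A in(P,P2):
    Q=A.reshape(-1,3);r=np.hypot(*(Q[:,:2]-[.561,-.031]).T)
    for R in(.02,.04): print(np.sum(r<R),np.percentile(Q[r<R][:,2],[5,50,90,97]) if (r<R).any() else 0)
    print("mid",rim(A,[.561,-.031],.048,.06,.032))
e=arm.observe()["eef_pos"];print("held",cyl(P,e[:2],e[2]-.1065+.004,e[2]-.082,.023),"wall",cyl(P,np.array([.561,-.031]),.040,.052,.032))
a=p[180:400,230:470];cv2.imwrite("pics/crop4.png",cv2.resize(a,(600,550),interpolation=2))
E
```

```text
time_s: 10.75
eef_pos: [0.6282, -0.2169, 0.196]
eef_rot: [[-1.0, -0.0, -0.002], [-0.0, 1.0, 0.001], [0.002, 0.001, -1.0]]
wrist_force: [-0.2, 0.4, -1.4]
finger_gap: 0.0463
grasp_force: 15.0
[ 0.6279 -0.2169  0.1961]
13 [0.0277 0.0285 0.03   0.0303]
880 [0.0211 0.0376 0.0523 0.0542]
mid [  0.5616  -0.033    0.0331 197.    ]
225 [0.0216 0.027  0.03   0.0319]
939 [0.0104 0.0275 0.0497 0.0537]
mid [  0.5639  -0.0313   0.0313 109.    ]
held (array([ 0.6267, -0.216 ]), 231) wall (array([ 0.5621, -0.0316]), 152)
```

View pics/crop4.png

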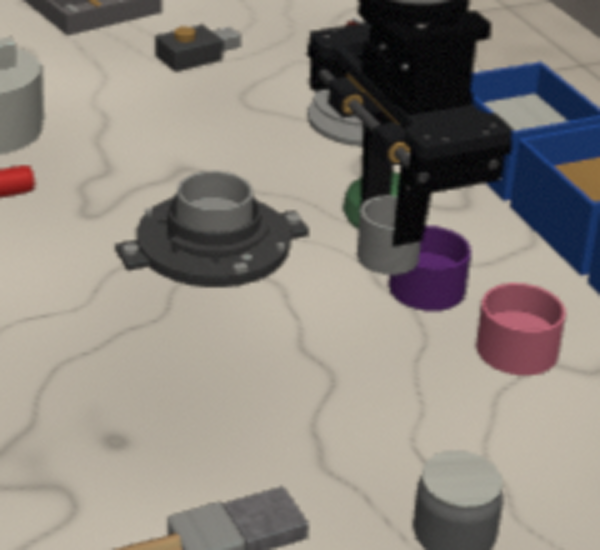

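The crop shows the middle cup seated in the canister (215,205) and the small cup hanging from the fingers (388,235).

```bash
python3 -m crank '-0.6 1.5 0 0 0 0; -1.2 3.5 0 0 0 0; -1.2 3.5 0 0 0 0; -1.2 3.5 0 0 0 0; -1.2 3.5 0 0 0 0; -0.8 2.4 0 0 0 0; -0.3 0.6 0 0 0 0; 0 0 0 0 0 0; 0 0 0 0 0 0'
python3 - <<'E'
from h import *
s=arm.observe();p,d=arm.snapshot("side");P=cloud("side",d);e=s["eef_pos"]
print(e,"held",cyl(P,e[:2],e[2]-.1025,e[2]-.082,.023),"wall",cyl(P,np.array([.561,-.031]),.040,.052,.032))
E
```

```text
time_s: 11.75
eef_pos: [0.564, -0.0325, 0.1967]
eef_rot: [[-1.0, 0.0, 0.001], [0.0, 1.0, -0.0], [-0.001, -0.0, -1.0]]
wrist_force: [0.1, 0.0, -1.1]
finger_gap: 0.0459
grasp_force: 15.0
[ 0.564  -0.0325  0.1967] held (array([ 0.5631, -0.0314]), 188) wall (array([ 0.5621, -0.0312]), 143)
```

```bash
python3 -m crank '-0.1 0 -2 0 0 0; 0 0 -2 0 0 0; 0 0 -1 0 0 0; 0 0 -0.5 0 0 0; 0 0 -0.3 0 0 0; 0 0 -0.2 0 0 0; 0 0 0 0 0 0; 0 0 0 0 0 0'
```

```text
time_s: 12.6
eef_pos: [0.5635, -0.0321, 0.1371]
eef_rot: [[-1.0, -0.0, 0.001], [-0.0, 1.0, -0.0], [-0.001, -0.0, -1.0]]
wrist_force: [0.1, 0.3, -0.7]
finger_gap: 0.0459
grasp_force: 15.0
```

```bash
python3 -m crank '0 0 -0.2 0 0 0; 0 0 0 0 0 0; 0 0 0 0 0 0'; python3 -m crank '0 0 0 0 0 0; 0 0 0 0 0 0; 0 0 0 0 0 0; 0 0 0 0 0 0' 0; python3 -m crank '0 0 1 0 0 0; 0 0 3 0 0 0; 0 0 4 0 0 0; -1 2 0 0 0 0; -1.8 3.4 0 0 0 0; -1.8 3.4 0 0 0 0; -1.8 3.4 0 0 0 0; -1.8 3.4 0 0 0 0; -1.8 3.4 0 0 0 0; -1.8 3.4 0 0 0 0'; python3 -m crank '-1.6 3 0 0 0 0;0 0 0 0 0 0; 0 0 0 0 0 0'
python3 - <<'E'
from h import *
A={}
p,d=arm.snapshot("side");P=cloud("side",d);cv2.imwrite("pics/side5.png",p)
p2,d2=arm.snapshot("top");P2=cloud("top",d2);cv2.imwrite("pics/top5.png",p2);np.save("top5.npy",d2);np.save("side5.npy",d)
print("small wall",cyl(P,np.array([.562,-.031]),.056,.065,.023),"mid",cyl(P,np.array([.562,-.031]),.040,.052,.032))
for n,A in(("side",P),("top",P2)):
    Q=A.reshape(-1,3);r=np.hypot(*(Q[:,:2]-[.562,-.031]).T);print(n,"small top",np.percentile(Q[r<.024][:,2],[10,50,90,97]),rim(A,[.562,-.031],.061,.075,.023))
m=cv2.inRange(p2[190:300,290:365],(0,0,0),(75,75,75));print(m.sum()/255)
cv2.imwrite("pics/crop5.png",np.hstack([cv2.resize(p2[200:290,282:372],(380,380),interpolation=2),cv2.resize(p[220:310,270:360],(380,380),interpolation=2)]))
E
```

```text
time_s: 12.9
eef_pos: [0.5632, -0.032, 0.1346]
eef_rot: [[-1.0, -0.0, 0.0], [-0.0, 1.0, -0.0], [-0.0, -0.0, -1.0]]
wrist_force: [0.2, -0.4, -0.6]
finger_gap: 0.0459
grasp_force: 15.0
time_s: 13.3
eef_pos: [0.5632, -0.0321, 0.1345]
eef_rot: [[-1.0, -0.0, 0.0], [-0.0, 1.0, -0.0], [-0.0, -0.0, -1.0]]
wrist_force: [0.6, 0.2, 0.8]
finger_gap: 0.0729
grasp_force: 0.0
time_s: 14.3
eef_pos: [0.4444, 0.1932, 0.2154]
eef_rot: [[-1.0, 0.0, 0.001], [0.0, 1.0, 0.0], [-0.001, 0.0, -1.0]]
wrist_force: [1.1, 0.4, 0.3]
finger_gap: 0.0949
grasp_force: 0.0
time_s: 14.6
eef_pos: [0.429, 0.2224, 0.2151]
eef_rot: [[-1.0, -0.002, 0.001], [-0.002, 1.0, -0.0], [-0.001, -0.0, -1.0]]
wrist_force: [0.2, 0.7, -1.2]
finger_gap: 0.0953
grasp_force: 0.0
small wall (array([ 0.5622, -0.0309]), 79) mid (array([ 0.5622, -0.0311]), 153)
side small top [0.0495 0.0592 0.0674 0.0687] [  0.5613  -0.0334   0.0234 152.    ]
top small top [0.0315 0.0398 0.0665 0.0706] [ 0.5626 -0.0309  0.0231 88.    ]
1966.0
```

View pics/crop5.png

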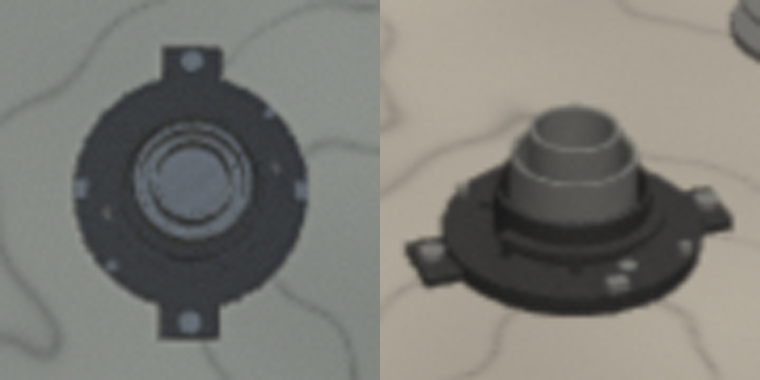

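Both cups are nested (crop: small rim at (192,182), ear screws at (191,61) and (189,323)). Next are the yaws.

Run:
```python
from h import *
s=282+np.array([191,189])/380*90; v=200+np.array([61,323])/380*90
q=plane("top",np.c_[s,v]-.5+.12,.009);print("screws",q,"yaw",np.degrees(np.arctan2(*(q[0]-q[1])[1::-1])),q.mean(0))
s=270+(np.array([703,432])-380)/380*90; v=220+np.array([197,250])/380*90
q=plane("side",np.c_[s,v],.009);print("screws side",q,"yaw",np.degrees(np.arctan2(*(q[0]-q[1])[1::-1])),q.mean(0))
for n in("top","side"):
    P=cloud(n,np.load(n+"0.npy"))
    Q=P.reshape(-1,3);Q=Q[(np.hypot(*(Q[:,:2]-[.429,.225]).T)<.04)&(Q[:,2]>(.084 if n=="side" else .075))][:,:2]
    (c,w,a)=cv2.minAreaRect(Q.astype(np.float32));print(n,"bar",c,w,a,len(Q))
```

```text
screws [[ 0.6384 -0.0311  0.009 ]
 [ 0.4906 -0.0309  0.009 ]] yaw -0.0994107322288116 [ 0.5645 -0.031   0.009 ]
screws side [[ 0.6356 -0.0285  0.009 ]
 [ 0.4887 -0.0297  0.009 ]] yaw 0.48653344876489507 [ 0.5622 -0.0291  0.009 ]
top bar (0.429931640625, 0.22657854855060577) (0.057236310094594955, 0.016712889075279236) 2.760362148284912 226
side bar (0.4277750849723816, 0.22306333482265472) (0.025440027937293053, 0.06060374900698662) 88.71964263916016 132
```

```bash
python3 -m crank '0 0.3 -2 0 0 0; 0 0 -2 0 0 0; 0 0 -1.5 0 0 0; 0 0 -0.8 0 0 0; 0 0 -0.4 0 0 0; 0 0 0 0 0 0; 0 0 0 0 0 0'; python3 -m crank '0 0 0 0 0 0; 0 0 0 0 0 0; 0 0 0 0 0 0; 0 0 0 0 0 0; 0 0 0 0 0 0; 0 0 0 0 0 0; 0 0 0 0 0 0; 0 0 0 0 0 0; 0 0 0 0 0 0; 0 0 0 0 0 0' 1 40; python3 -m crank '0 0 0 0 0 0;0 0 0 0 0 0' 1 40
```

```text
time_s: 15.4
eef_pos: [0.4297, 0.225, 0.1481]
eef_rot: [[-1.0, 0.0, 0.001], [0.0, 1.0, 0.0], [-0.001, 0.0, -1.0]]
wrist_force: [1.0, 0.4, 0.1]
finger_gap: 0.0955
grasp_force: 0.0
time_s: 16.4
eef_pos: [0.4291, 0.2249, 0.1474]
eef_rot: [[-1.0, -0.0, -0.0], [-0.0, 1.0, -0.0], [0.0, -0.0, -1.0]]
wrist_force: [-0.3, -0.3, -0.6]
finger_gap: 0.0205
grasp_force: 0.0
time_s: 16.6
eef_pos: [0.4292, 0.225, 0.1474]
eef_rot: [[-1.0, -0.0, 0.0], [-0.0, 1.0, 0.0], [-0.0, 0.0, -1.0]]
wrist_force: [-0.2, 0.2, 0.2]
finger_gap: 0.0159
grasp_force: 39.9
```

```bash
python3 -m crank '0 0 1 0 0 0; 0 0 2.5 0 0 0; 0 0 3.5 0 0 0; 0 0 3 0 0 0; 0 0 1 0 0 0; 0 0 0 0 0 0; 0 0 0 0 0 0'
python3 - <<'E'
from h import *
s=arm.observe();p,d=arm.snapshot("side");P=cloud("side",d);e=s["eef_pos"];z=e[2]-.1474
print(e,s["wrist_force"],"lid",cyl(P,e[:2],z+.006,z+.055,.053))
Q=P.reshape(-1,3);Q=Q[(np.hypot(*(Q[:,:2]-e[:2]).T)<.06)&(Q[:,2]>.05)];print(np.percentile(Q[:,2],[.5,2]),z)
E
```

```text
time_s: 17.3
eef_pos: [0.4284, 0.2247, 0.2558]
eef_rot: [[-1.0, -0.0, -0.002], [-0.0, 1.0, -0.001], [0.002, -0.001, -1.0]]
wrist_force: [1.0, -0.7, -1.6]
finger_gap: 0.0157
grasp_force: 39.9
[0.4284 0.2247 0.2558] [ 0.994  -0.6689 -1.6481] lid (array([0.4264, 0.2249]), 960)
[0.11   0.1143] 0.10844887151052693
```

```bash
python3 -m crank '1 -2 0 0 0 0; 1.8 -3.4 0 0 0 0; 1.8 -3.4 0 0 0 0; 1.8 -3.4 0 0 0 0; 1.8 -3.4 0 0 0 0; 1.8 -3.4 0 0 0 0; 1.8 -3.4 0 0 0 0; 1.3 -2.4 0 0 0 0; 0.4 -0.9 0 0 0 0; 0 0 0 0 0 0'; python3 -m crank '0 0 0 0 0 0; 0 0 0 0 0 0'
python3 - <<'E'
from h import *
for i in range(2):
    s=arm.observe();p,d=arm.snapshot("side");P=cloud("side",d);e=s["eef_pos"];z=e[2]-.1474
    print(e,"lid",cyl(P,e[:2]+[-.0015,.0005],z+.006,z+.055,.053),"foot",cyl(P,np.array([.561,-.031]),.002,.011,.066))
cv2.imwrite("pics/side6.png",p);cv2.imwrite("pics/crop6.png",cv2.resize(p[130:310,230:420],(633,600),interpolation=2))
E
```

```text
time_s: 18.35
eef_pos: [0.5636, -0.0328, 0.2553]
eef_rot: [[-1.0, 0.002, -0.004], [0.002, 1.0, 0.001], [0.004, 0.001, -1.0]]
wrist_force: [0.7, 1.1, -2.2]
finger_gap: 0.0155
grasp_force: 39.9
time_s: 18.55
eef_pos: [0.5635, -0.0309, 0.2568]
eef_rot: [[-1.0, -0.002, -0.001], [-0.002, 1.0, 0.001], [0.001, 0.001, -1.0]]
wrist_force: [0.2, 0.6, -1.2]
finger_gap: 0.016
grasp_force: 39.9
[ 0.5635 -0.0309  0.2568] lid (array([ 0.5617, -0.0299]), 1143) foot (array([ 0.5609, -0.0308]), 279)
[ 0.5636 -0.0309  0.2571] lid (array([ 0.5618, -0.0301]), 1156) foot (array([ 0.5613, -0.0305]), 269)
```

View pics/crop6.png

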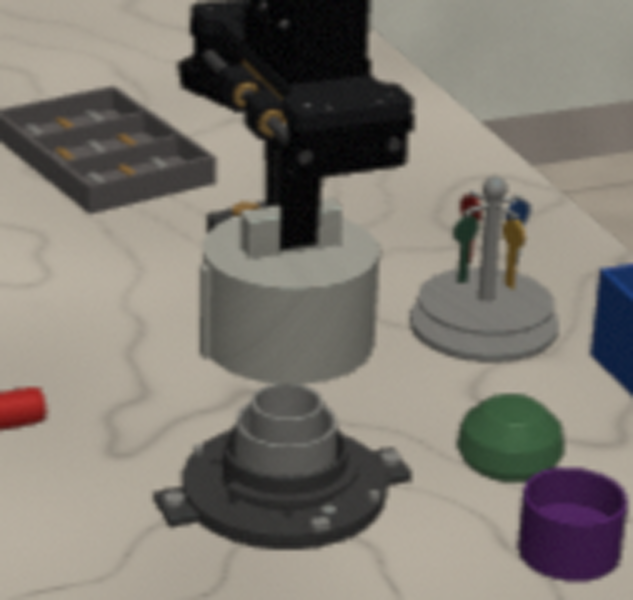

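The lid hangs level above the canister (crop: lid (290,300), cups (285,430)). Its bar and rib line up with the ears, and the offset is under 1 mm.

```bash
python3 -m crank '-0.05 -0.05 -2 0 0 0; 0 0 -2 0 0 0; 0 0 -1.5 0 0 0; 0 0 -1 0 0 0; 0 0 -0.5 0 0 0; 0 0 -0.3 0 0 0; 0 0 -0.2 0 0 0; 0 0 0 0 0 0; 0 0 0 0 0 0'
python3 - <<'E'
from h import *
for i in range(2):
    s=arm.observe();p,d=arm.snapshot("side");P=cloud("side",d);e=s["eef_pos"];z=e[2]-.1474
    print(e,s["wrist_force"],"lid",cyl(P,e[:2]+[-.0015,.0005],z+.006,z+.055,.053))
E
```

```text
time_s: 19.55
eef_pos: [0.564, -0.0326, 0.1831]
eef_rot: [[-1.0, -0.0, 0.001], [-0.0, 1.0, -0.0], [-0.001, -0.0, -1.0]]
wrist_force: [0.3, 0.1, -1.6]
finger_gap: 0.0159
grasp_force: 39.9
[ 0.564  -0.0326  0.1831] [ 0.2802  0.084  -1.5985] lid (array([ 0.5624, -0.032 ]), 1033)
[ 0.564  -0.0326  0.183 ] [ 0.2293 -0.5329 -2.0407] lid (array([ 0.5625, -0.0319]), 1044)
```

```bash
python3 -m crank '-0.1 0.1 -0.2 0 0 0; 0 0 -0.4 0 0 0; 0 0 -0.4 0 0 0; 0 0 -0.3 0 0 0; 0 0 0 0 0 0; 0 0 0 0 0 0'
```

```text
time_s: 20.25
eef_pos: [0.5625, -0.0316, 0.1691]
eef_rot: [[-1.0, -0.0, -0.0], [-0.0, 1.0, 0.0], [0.0, 0.0, -1.0]]
wrist_force: [0.8, 0.4, -1.8]
finger_gap: 0.016
grasp_force: 39.9
```

```bash
python3 -m crank '0 0 -0.3 0 0 0; 0 0 -0.3 0 0 0; 0 0 -0.2 0 0 0; 0 0 -0.1 0 0 0; 0 0 0 0 0 0; 0 0 0 0 0 0'
```

```text
time_s: 20.85
eef_pos: [0.5626, -0.0316, 0.1604]
eef_rot: [[-1.0, -0.0, 0.0], [-0.0, 1.0, -0.0], [-0.0, -0.0, -1.0]]
wrist_force: [0.6, -0.3, -1.4]
finger_gap: 0.0159
grasp_force: 39.9
```

```bash
python3 -m crank '0 0 -0.1 0 0 0; 0 0 -0.05 0 0 0; 0 0 0 0 0 0; 0 0 0 0 0 0'
```

```text
time_s: 21.25
eef_pos: [0.5628, -0.0316, 0.1594]
eef_rot: [[-1.0, -0.0, 0.0], [-0.0, 1.0, -0.0], [-0.0, -0.0, -1.0]]
wrist_force: [-2.6, -0.3, 2.4]
finger_gap: 0.0159
grasp_force: 39.9
```

```bash
python3 -m crank '0 0 0 0 0 -0.05; 0 0 0 0 0 -0.05; 0 0 0 0 0 -0.05; 0 0 0 0 0 -0.05; 0 0 0 0 0 0'
```

```text
time_s: 21.75
eef_pos: [0.5631, -0.0316, 0.1594]
eef_rot: [[-0.98, 0.199, 0.002], [0.199, 0.98, -0.0], [-0.002, 0.0, -1.0]]
wrist_force: [0.0, 0.7, 1.5]
finger_gap: 0.0159
grasp_force: 39.9
```

```bash
python3 -m crank '0 0 0 0 0 -0.06; 0 0 0 0 0 -0.07; 0 0 0 0 0 -0.07; 0 0 0 0 0 -0.07; 0 0 0 0 0 -0.07; 0 0 0 0 0 -0.07; 0 0 0 0 0 -0.07; 0 0 0 0 0 -0.06; 0 0 0 0 0 -0.04; 0 0 0 0 0 0'; python3 -m crank '0 0 0 0 0 0; 0 0 0 0 0 0; 0 0 0 0 0 0'
python3 - <<'E'
from h import *
s=arm.observe();e=s["eef_pos"];p,d=arm.snapshot("side");P=cloud("side",d)
print("lid",cyl(P,e[:2]+[-.0015,.0005],.018,.067,.053),"foot",cyl(P,np.array([.561,-.031]),.002,.011,.066))
print(s["torque"],np.degrees(np.arctan2(s["eef_rot"][1][0],s["eef_rot"][0][0])))
cv2.imwrite("pics/crop7.png",cv2.resize(p[160:310,230:400],(680,600),interpolation=2))
E
```

```text
time_s: 22.75
eef_pos: [0.5631, -0.0316, 0.1594]
eef_rot: [[-0.712, 0.702, 0.001], [0.702, 0.712, -0.0], [-0.001, 0.001, -1.0]]
wrist_force: [0.7, -0.3, 2.2]
finger_gap: 0.0157
grasp_force: 39.9
time_s: 23.05
eef_pos: [0.5631, -0.0316, 0.1594]
eef_rot: [[-0.711, 0.703, 0.001], [0.703, 0.711, -0.0], [-0.001, 0.001, -1.0]]
wrist_force: [0.8, 0.6, 3.7]
finger_gap: 0.0159
grasp_force: 39.9
lid (array([ 0.5622, -0.0309]), 1012) foot (array([ 0.5613, -0.0306]), 272)
[-0.1317 -0.1476 -0.0473] 135.34799629723645
```

View pics/crop7.png

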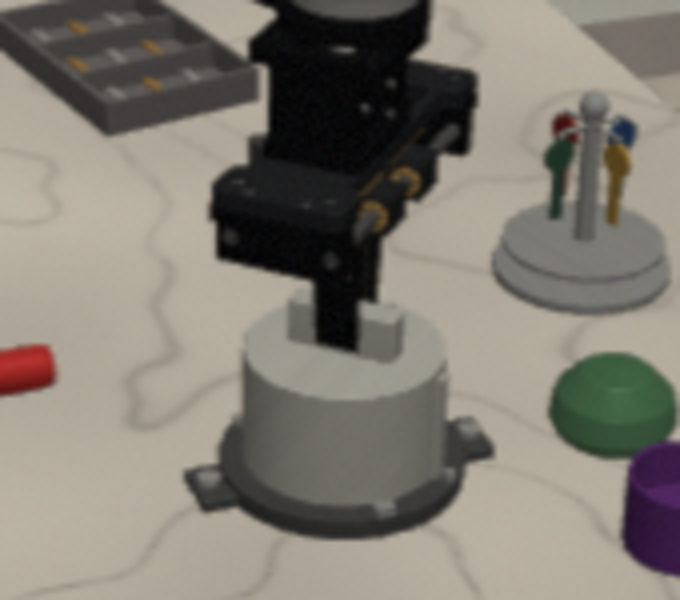

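The lid sits on the foot plate (345,480) and is turned 44.7°. Its centre is within 1 mm and the handle is gripped at 40 N, so I'm handing in.

```bash
python3 -c "
from bench import arm
print(arm.hand_in())"
```

```text
the job is handed in; nothing more can be done
None
```

I packed the kit and handed it in: the middle and small cups are nested in the canister, and the lid is fully down and turned about 45° clockwise with its handle still gripped at 40 N; the verdict was not shown.

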